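Unlock and lift out the movement cassette

TASK

Slide the lock grip in front of the test dock all the way along its track to the open end, so that its tongue is off the cassette's toe. Then pinch the cassette's two side catches together with the fingers, lift the cassette straight up out of the dock and finish while holding it there, still pinched, level and at rest, with its underside about 12 cm above the bench so that its contacts can be inspected. Leave everything else on the bench where it is.

Things in the scene. Friction and masses are not known exactly. Their poses are not given: they have to be found in the camera images.
- dock: fixed aluminium dock, plate x -107 to +83, y +-67, 12 mm thick. Origin on the bench under the seat's middle; own x points away from the slide track (track on the -x side), y along the line of the two catches, z up. Beside each catch a keeper with a lip, y 29 to 43 mm, x +-18 mm, top 32 mm above the bench. Seat 12 mm above the bench, ridges to 22 mm, 1 to 2 mm play.
- lock_slide (a joint): position of the lock slide in m, growing towards the dock's +y: 0 = locked, its steel tongue (20 mm wide) lies over the toe (24 mm wide) at the cassette's foot; 0.042 = end stop, fully open. Toe clear from about 0.023. Friction about 1.5 N, stays where left; starts near the locked end.
- lock_grip (a point): middle of the slide's upright black grip, 10 mm below its top, 48.5 mm above the bench. Grip 24 mm along the dock's x, 14 mm along its y, 28 mm tall, on a carriage 26 x 22 mm whose top is 30.5 mm above the bench. At dock x = -84 mm, dock y = the joint value; axes as the dock's.
- cassette: loose black box 84 (x) x 44 (y) x 70 mm, two watch movements on top (76 mm in all), 0.2 to 0.37 kg, with a toe 12 mm long, 24 wide, 10 high at its -x foot. Origin under its centre (underside), 12 mm above the bench when seated; axes as the dock's. Held down while either catch is out; jams and tilts if pulled while the tongue is over the toe.
- catch_left (a joint): inward travel in m of the spring catch on the cassette's +y side: 0 = out (lug under the dock's lip), 0.006 = fully in; lug clear of the lip from about 0.004. Spring force 2.4 N out, 4.8 N in. A pinch of 20 N or more presses it home and carries the cassette.
- catch_right (a joint): the same for the catch on the -y side
- catch_left_pad (a point): centre of the outer face of the left catch's grey ribbed thumb pad: 32 mm from the cassette's middle plane when out, 26 mm pressed in; 53 mm above the underside (65 mm above the bench when seated). Pad 24 mm along x, 26 mm tall, 10 mm proud of the box when out. The two pads measure 64 mm over all when out, 52 mm pressed in.
- catch_right_pad (a point): the same for the right catch, on the -y side
- loupe: black eye loupe, a stubby cone 34 mm wide and 28 mm tall, near the dock's -y side; origin under its centre; leave it alone
- spare_carrier: flat black square movement carrier 42 x 42 x 12 mm (18 mm with its movement), behind the dock (+x side); origin under its centre; leave it alone
- screwdriver: small brass-handled screwdriver 130 mm long lying near the dock's +y side; leave it alone
- parts_dish: round steel dish 84 mm wide, 25 mm tall; origin under its centre; leave it alone
- swab_jar: open glass jar 52 mm wide, 65 mm tall, with swabs standing to about 100 mm; origin under its centre; leave it alone
- dust_brush: brush about 150 mm long lying on the bench; leave it alone
There are look-alikes about, which are no part of the job. Of the things shaped like the dock, the aluminium one is meant.

How it is judged:
By the outcome, as a careful person would: the job done as asked, in the order asked, and still so for the second after the job is handed in, while the arm keeps its last pose, push and grip.
It also fails if it takes over 40 s, if anything falls off the work surface, if the arm or the gripper's body presses on something with over 40 N, if the wrist force passes 120 N, or if a joint passes its speed limit or range.

ROBOT

A 6-joint arm with a two-finger parallel gripper is mounted at the origin on the work surface. World frame = base frame: x ahead of the robot, y to its left, z up, the work surface at z = 0. Lengths are in mm, angles in degrees, forces in N, time in s.
With the tool pointing down it reaches from about 350 to 850 mm from the base axis. Payload 8.1 kg.
Tool frame: the origin (TCP) lies at the very end of the fingers, on their centre line; the grasp point (between the pads) lies 19 mm behind it (r.grip_point_offset is the distance from the TCP to the grasp point, in mm); z points along the fingers, y is the line along which they close (so a half turn about z gives the same grasp; the last joint's range is limited). The gripper opens to 85 mm and grips with 20 to 120 N. Pads are 22 mm wide; open, the fingers measure 114 mm over their backs; the gripper's body (76 mm by 85 mm) begins 54 mm behind the grasp point. The pads swing forward as they close: fully open they stand 13 mm farther back than shut.
Start: joints at [-71.299, 7.471, 85.268, -0, 87.261, -4.893], TCP at [240.176, -549.837, 231.292] pointing down, gripper open.
Joint ranges: [-169.43, 169.43], [-51.17, 129.36], [1.28, 143.12], [-76.62, 256.62], [0, 156.53], [-152.29, 152.29]. Speed limits (degrees/s): [136.94, 136.94, 159.86, 180, 180, 180].

INTERFACE

Orientations are given as [roll, pitch, yaw] about the fixed x, y, z axes, in that order (R = Rz(yaw) Ry(pitch) Rx(roll)).
In Python, from bench import status, eyes, r gives the robot as it stands.
- The arm moves only by the shell command python3 -m handwheel 'ROWS' [FORCE]. ROWS is a JSON object whose one key "series" holds a list that holds one entry, the list of rows, each a list of 7 numbers: the shift along the tool's x, y, z in cm, then the turn, a rotation vector about the tool's x, y, z in rad, then the opening, from 0 (shut) to 1 (fully open). In form: {"series": [[[tx, ty, tz, rx, ry, rz, claw], ...]]}. A call has 1 to 12 rows; each row is the pose to reach, as a shift and turn from the pose commanded when the call began, along the tool's axes at that moment; what a row does not reach only later rows make up. A row lasts 1/8 s, in which the tool goes at most 62.5 mm and 10.7 degrees, less where a joint would pass 70% of its speed; a pose out of reach is approached as far as the arm can. A call with a gripper value outside its range is refused whole. The fingers move at their own pace and stop on an object; FORCE is the grip in N (left out, the last holds). Time passes only in rows, so rows that repeat a pose let the fingers close. It gives the time, the measured TCP pose, the force, the opening and the grip force at its end, in the units of the state.
- status.sense(): the state, without advancing time (a new reading comes with each control period).
- eyes.snapshot(name): name is "side" or "top"; returns a dict with "img" (400x640x3 uint8, red, green, blue), "mtx" (3x3 intrinsics, pixels), "R" (3x3) and "t" (3): a world point X has camera coordinates R X + t. Camera axes: x right, y down, z forward; pixel columns grow to the right and rows downward; lengths in mm; the calibration is good to about 2 mm. A picture is of the moment at which its call begins. There is no depth.
- r.hand_in(): hands the job in; it is judged then, once.
The state is a dict: "time": time; "joint_pos": joint angles; "qd": joint speeds; "joint_efforts": joint torques, N m; "tool_pos": TCP position; "tcp_rot": TCP orientation; "ft_force": force on the tool from outside, world axes, zero at the start; "wrist_torque": the same for the moment, N m; "finger_gap": finger opening in mm; "grip_force": force on a finger pad.
Only numpy, scipy, OpenCV 4.12 (cv2) and the standard library are available. Lean on these libraries where they do the work, as an engineer would, in place of code of your own. Each camera call takes 0.05 s, during which the arm holds its last target. There are 200 camera calls.

## Working session

There is one attempt and no reset: what is moved stays moved. The work goes in short steps, Python scripts to look and compute and a shell command to move; the robot and the scene stay as the last step left them, time stands still between calls to the robot, and variables do not carry over. Pictures are saved under pics/ and viewed, at most 10 in all, crops included, and the job is handed in when it is done.

```bash
mkdir -p pics; ls; python3 - <<'E'
from bench import status, eyes, r
import cv2
print(status.sense())
for n in("side","top"):
    s=eyes.snapshot(n); cv2.imwrite(f"pics/{n}0.png",s["img"][:,:,::-1]); print(n,s["mtx"],s["R"],s["t"])
E
```

```text
pics
{'time': 0.0, 'joint_pos': array([-7.13004067e+01,  7.51692509e+00,  8.53293950e+01, -2.42396706e-03,
        8.72603543e+01, -4.89178879e+00]), 'qd': array([ 0.01413209, -0.1294926 ,  0.0180503 ,  0.08619104,  0.02402086,
        0.02105673]), 'joint_efforts': array([-1.70330532e-03, -5.69405758e+01, -5.00548339e+01, -5.14313961e-04,
        1.48545729e-02,  1.05794149e-05]), 'tool_pos': array([ 239.96942822, -549.32635143,  230.22436916]), 'tcp_rot': array([-1.79893508e+02, -6.68440506e-03,  2.35914940e+01]), 'ft_force': array([-0.56361692,  0.97924997, -0.31115029]), 'wrist_torque': array([-0.03211827, -0.03033001,  0.03992688]), 'grip_force': 0.0, 'finger_gap': 85.50500813355924}
side [[515.9278234    0.         313.82499092]
 [  0.         515.9278234  203.31990004]
 [  0.           0.           1.        ]] [[-0.95285069 -0.30341662  0.0037307 ]
 [-0.21301745  0.66010381 -0.72033779]
 [ 0.21609981 -0.68716906 -0.69361341]] [ 488.73771519  137.17498038 1236.78968721]
top [[469.87090634   0.         320.02845162]
 [  0.         469.87090634 192.8274552 ]
 [  0.           0.           1.        ]] [[-0.02617212 -0.99964882  0.0041532 ]
 [-0.99815505  0.02590486 -0.05491291]
 [ 0.05478604 -0.00558273 -0.99848251]] [  46.66767175  495.000884   1480.24177584]
```

View pics/side0.png

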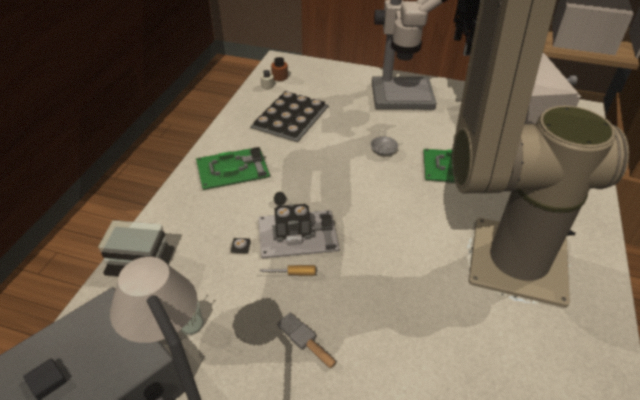

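View pics/top0.png

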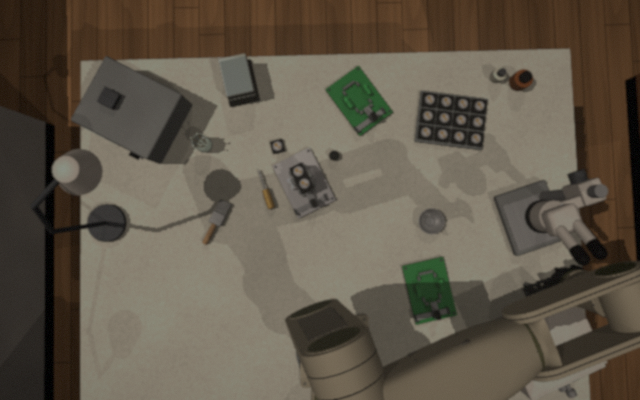

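The aluminium dock is at top (306,182) and side (298,233). The look-alikes are the green dock-shaped boards at top (360,100) and (430,290), seen in side at (232,167) and (440,165). Other black things are the tray at top (452,120), the spare carrier at (278,146) and the loupe at (335,155). I choose the aluminium dock and check it in a close crop.

```bash
python3 - <<'E'
import cv2,numpy as np
a=cv2.imread("pics/top0.png")[140:224,265:345]; b=cv2.imread("pics/side0.png")[183:267,250:345]
f=lambda i,k:cv2.convertScaleAbs(cv2.resize(i,None,fx=k,fy=k,interpolation=cv2.INTER_CUBIC),alpha=1.5)
A=f(a,4.5);B=f(b,4.5);print(A.shape,B.shape)
cv2.imwrite("pics/c0.png",np.hstack([A,B]))
E
```

```text
(378, 360, 3) (378, 428, 3)
```

View pics/c0.png

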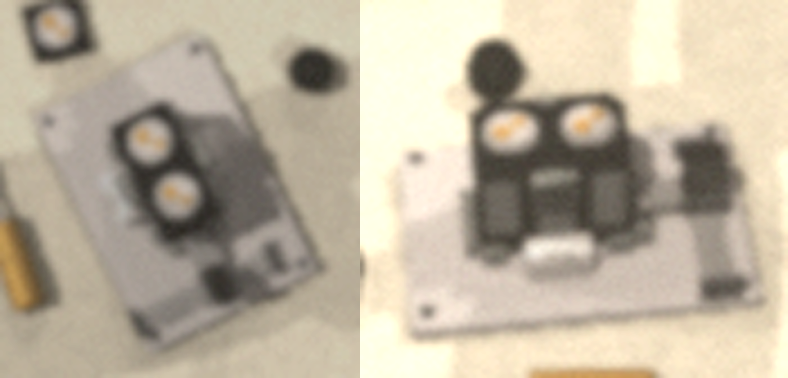

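The crop shows the aluminium dock with the cassette on it. The two dials are in the top view at (298,172) and (304,183), and in the side view at (283,212) and (300,210). The black grip on the track is at top (314,203) and side (327,222). The open end's stop is at top (297,212), towards the screwdriver, which makes that side dock +y.

```bash
cat > h.py <<'E'
import cv2,numpy as np
from bench import status,eyes,r
def tri(T,p,S,q):
    P=[s["mtx"]@np.c_[s["R"],s["t"]] for s in(T,S)]
    X=cv2.triangulatePoints(P[0],P[1],np.float64(p).reshape(2,1),np.float64(q).reshape(2,1)).ravel(); return X[:3]/X[3]
def plane(s,p,z):
    d=s["R"].T@np.linalg.solve(s["mtx"],[*p,1]); c=-s["R"].T@s["t"]; return c+d*(z-c[2])/d[2]
def proj(s,X):
    v=s["mtx"]@(s["R"]@np.asarray(X,float)+s["t"]); return v[:2]/v[2]
def blobs(m,box,lo,hi):
    x0,y0,x1,y1=box; n,l,st,c=cv2.connectedComponentsWithStats(m[y0:y1,x0:x1].astype(np.uint8))
    return [((c[i]+[x0,y0]).round(2).tolist(),st[i,4],(st[i,:4]+[x0,y0,0,0]).tolist()) for i in range(1,n) if lo<=st[i,4]<=hi]
E
python3 - <<'E'
from h import *
T=eyes.snapshot("top");S=eyes.snapshot("side")
for n,s,box in(("top",T,(265,140,345,224)),("side",S,(250,183,345,267))):
    im=s["img"]; g=im.max(2); lab=cv2.cvtColor(im,cv2.COLOR_RGB2LAB)
    x0,y0,x1,y1=box
    print(n,"dark",blobs(g<50,box,6,900)); 
    bx=(290,162,313,192) if n=="top" else (274,203,310,220)
    print(" dial",blobs(g>105,bx,15,300), g[bx[1]:bx[3],bx[0]:bx[2]].max())
    print(" b bench/plate",[lab[y,x].tolist() for x,y in (((283,163),(285,190),(275,172)) if n=="top" else ((265,245),(285,252),(255,260)))])
E
```

```text
top dark [([281.92, 149.42], np.int32(12), [279, 147, 6, 5]), ([275.17, 151.67], np.int32(6), [274, 151, 4, 2]), ([334.2, 155.38], np.int32(56), [330, 152, 9, 8]), ([304.2, 181.72], np.int32(173), [294, 164, 20, 30]), ([291.29, 169.57], np.int32(7), [291, 168, 2, 5]), ([313.79, 202.79], np.int32(38), [311, 200, 7, 7])]
 dial [([292.8, 163.2], np.int32(25), [290, 162, 9, 5]), ([307.96, 162.93], np.int32(27), [303, 162, 10, 3]), ([297.7, 170.72], np.int32(50), [294, 167, 8, 8]), ([291.47, 187.35], np.int32(34), [290, 181, 7, 11]), ([304.0, 182.76], np.int32(41), [301, 180, 7, 7])] 133
 b bench/plate [[119, 129, 132], [118, 129, 133], [119, 129, 134]]
side dark [([279.41, 198.96], np.int32(49), [276, 194, 8, 10]), ([293.79, 219.46], np.int32(126), [277, 213, 32, 20]), ([286.6, 229.0], np.int32(15), [286, 224, 3, 10])]
 dial [([274.35, 209.57], np.int32(23), [274, 203, 3, 17]), ([298.3, 203.98], np.int32(47), [285, 203, 25, 8]), ([299.99, 209.79], np.int32(73), [295, 206, 11, 9]), ([282.81, 211.58], np.int32(79), [277, 208, 12, 8])] 165
 b bench/plate [[149, 131, 134], [148, 131, 134], [184, 128, 141]]
```

```bash
python3 - <<'E'
from h import *
T=eyes.snapshot("top");S=eyes.snapshot("side")
def ref(s,p):  # local dark centroid
    g=s["img"].astype(float).mean(2); x,y=map(int,np.round(p)); w=g[y-3:y+4,x-3:x+4]; w=np.clip(np.median(w)-5-w,0,None)
    yy,xx=np.mgrid[y-3:y+4,x-3:x+4]; return np.array([(w*xx).sum(),(w*yy).sum()])/w.sum()
P={}
for k,p,q in(("+x-y",(307.8,150.2),(261.9,217.8)),("+x+y",(275.5,166.5),(264.6,251.8)),("-x-y",(332.0,198),(327.5,211.6))):
    a,b=ref(T,p),ref(S,q); P[k]=tri(T,a,S,b); print(k,a,b,P[k],plane(T,a,12))
d1=tri(T,(297.7,170.7),S,(282.8,211.6)); d2=tri(T,(304,182.8),S,(300,209.8)); print("dials",d1,d2)
c=(d1+d2)/2; e=(P["+x+y"]+P["-x-y"])/2
ang=lambda v:np.degrees(np.arctan2(v[1],v[0]))
print("x dir from dials",ang(d1-d2),"screws x",ang(P["+x-y"]-P["-x-y"]),"y-90",ang(P["+x+y"]-P["+x-y"])-90, "lens",[np.linalg.norm(P["+x-y"]-P[k]) for k in("-x-y","+x+y")])
print("cassette c",c,"plate mid",e)
a=np.radians(ang(P["+x-y"]-P["-x-y"])); u=np.array([np.cos(a),np.sin(a)]); print("origin from plate",e[:2]+12*u)
for z in(58.5,48): print("grip",z,plane(T,(313.8,202.8),z))
u=np.array([np.cos(a),np.sin(a),0]);v=np.array([-u[1],u[0],0]);o=np.r_[(e[:2]+12*u[:2]),0]
print(u,v);print("pred grip top at q=0,.01:",[proj(s,o-84*u+q*v+[0,0,58.5]) for s in(T,S) for q in(0,10)])
E
```

```text
+x-y [308.94285714 150.21666667] [261.92930445 217.74458381] [632.44712892  65.30021517  12.1393998 ] [633.47528235  65.61176466  12.        ]
+x+y [275.05035971 166.5323741 ] [264.4439834  251.81604426] [582.14049232 174.19690584  17.44833996] [583.85552745 175.01490367  12.        ]
-x-y [333.29545455 197.41477273] [327.21698113 214.15146751] [479.90977405  -8.64622765   1.47167371] [480.4275573   -8.06051272  12.        ]
dials [559.79160215  99.69549438  89.0095995 ] [522.66540723  81.5679824   89.22971941]
x dir from dials 26.02475033431249 screws x 25.862992296606453 y-90 24.795361154714755 lens [np.float64(169.85146868659433), np.float64(120.0726103990654)]
cassette c [541.22850469  90.63173839  89.11965945] plate mid [531.02513319  82.77533909   9.46000683]
origin from plate [541.82320988  88.0099871 ]
grip 58.5 [463.33242165  53.98300083  58.5       ]
grip 48 [463.68898277  54.0693164   48.        ]
[0.89983972 0.43622067 0.        ] [-0.43622067  0.89983972  0.        ]
pred grip top at q=0,.01: [array([314.62504094, 201.83552846]), array([311.73969048, 203.32711612]), array([325.73136608, 215.43492307]), array([326.38554664, 218.32864181])]
```

```bash
cat >> h.py <<'E'
from scipy.spatial.transform import Rotation as Ro
O=np.array([541.3,89.8,0]);YAW=25.8
def dock(x,y,z): return O+Ro.from_euler("z",YAW,degrees=True).apply([x,y,z])
def go(W):
    s=status.sense(); R=Ro.from_euler("xyz",s["tcp_rot"],degrees=True); G=Ro.from_euler("xyz",[180,0,YAW],degrees=True)
    i=np.round(R.inv().apply(np.asarray(W)-s["tool_pos"])/10,2)
    print("t",s["time"],"tcp",s["tool_pos"].round(1),s["tcp_rot"].round(2),"F",s["ft_force"].round(1),"gap",s["finger_gap"],s["grip_force"])
    print("shift cm",i,"turn",(R.inv()*G).as_rotvec().round(4))
def rel():
    s=status.sense(); print("dock coords",Ro.from_euler("z",-YAW,degrees=True).apply(s["tool_pos"]-O).round(1))
E
python3 -c "
from h import *
go([464.3,54.5,140])"
```

```text
t 0.3 tcp [ 240.1 -549.6  230.9] [-179.96   -0.     23.6 ] F [ 0.7 -0.1  0.2] gap 85.48433632330861 0.0
shift cm [ 44.73 -46.38   9.12] turn [-0.0007 -0.0001 -0.0385]
```

```bash
python3 -m handwheel '{"series":[[[44.7,-46.4,0,0,0,-0.038,0.5],[44.7,-46.4,0,0,0,-0.038,0.5],[44.7,-46.4,0,0,0,-0.038,0.5],[44.7,-46.4,0,0,0,-0.038,0.5],[44.7,-46.4,0,0,0,-0.038,0.5],[44.7,-46.4,0,0,0,-0.038,0.5],[44.7,-46.4,0,0,0,-0.038,0.5],[44.7,-46.4,0,0,0,-0.038,0.5],[44.7,-46.4,0,0,0,-0.038,0.5],[44.7,-46.4,0,0,0,-0.038,0.5],[44.7,-46.4,0,0,0,-0.038,0.5],[44.7,-46.4,9,0,0,-0.038,0.5]]]}' 20; python3 -c "
from h import *
go([464.3,54.5,140])"
```

```text
time: 1.8
tool_pos: [468.7, 56.3, 173.4]
tcp_rot: [179.7, -0.6, 26.0]
ft_force: [-0.1, -0.3, -1.2]
finger_gap: 42.8
grip_force: 0.0
t 1.8 tcp [468.7  56.3 173.4] [179.73  -0.6   25.96] F [-0.1 -0.3 -1.2] gap 42.77880009879668 0.0
shift cm [-0.51 -0.05  3.34] turn [ 0.0047 -0.0105  0.0028]
```

```bash
python3 -m handwheel '{"series":[[[0,0,3,0,0,0,0.5],[0,0,6,0,0,0,0.5],[0,0,6,0,0,0,0.5],[0,0,6,0,0,0,0.5],[0,0,6,0,0,0,0.5]]]}' 20; python3 - <<'E'
from h import *
go([464.3,54.5,38]); rel()
T=eyes.snapshot("top");S=eyes.snapshot("side")
A=cv2.resize(T["img"][130:230,260:350],None,fx=4.5,fy=4.5,interpolation=3)
B=cv2.resize(S["img"][170:270,260:346],None,fx=4.5,fy=4.5,interpolation=3)
cv2.imwrite("pics/c1.png",cv2.convertScaleAbs(np.hstack([A,B])[:,:,::-1],alpha=1.4))
E
```

```text
time: 2.42
tool_pos: [465.4, 54.3, 110.7]
tcp_rot: [179.9, -0.2, 25.8]
ft_force: [-0.1, -0.2, -0.3]
finger_gap: 42.7
grip_force: 0.0
t 2.425 tcp [465.4  54.3 110.7] [ 1.7993e+02 -1.6000e-01  2.5770e+01] F [-0.1 -0.2 -0.3] gap 42.735517012011194 0.0
shift cm [-0.11 -0.08  7.27] turn [ 0.0013 -0.0028 -0.0006]
dock coords [-83.8   1.  110.7]
```

View pics/c1.png

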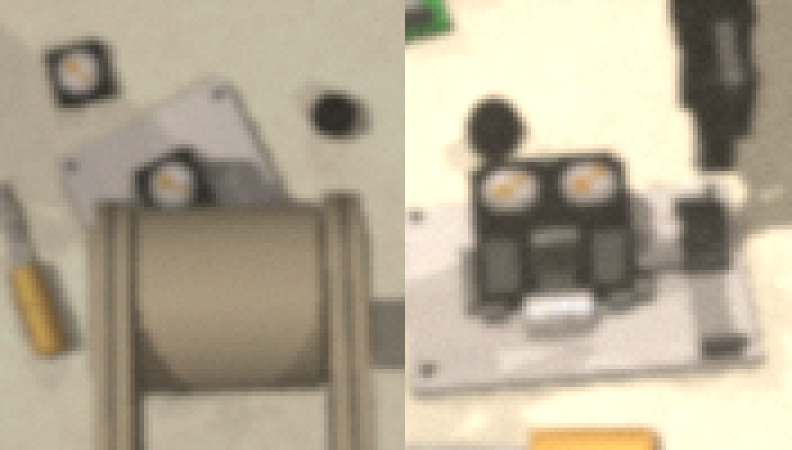

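The fingers, with tips at about (717,160) in the side crop, are right above the grip at (703,235). The cassette and track can still be seen. Descend and close.

```bash
python3 -m handwheel '{"series":[[[-0.1,-0.1,4,0,0,0,0.5],[-0.1,-0.1,7.2,0,0,0,0.5],[-0.1,-0.1,7.2,0,0,0,0.5],[-0.1,-0.1,7.2,0,0,0,0.5],[-0.1,-0.1,7.2,0,0,0,0],[-0.1,-0.1,7.2,0,0,0,0],[-0.1,-0.1,7.2,0,0,0,0],[-0.1,-0.1,7.2,0,0,0,0]]]}' 20; python3 -c "
from h import *
go(dock(-84,42,38)); rel()"
```

```text
time: 3.52
tool_pos: [464.2, 54.7, 38.5]
tcp_rot: [179.9, -0.1, 25.8]
ft_force: [-0.8, -0.6, 6.5]
finger_gap: 13.5
grip_force: 23.7
t 3.525 tcp [464.2  54.7  38.5] [ 1.7993e+02 -1.5000e-01  2.5750e+01] F [-0.8 -0.6  6.5] gap 13.484002119078628 23.694491386413574
shift cm [ 0.07 -4.    0.05] turn [ 0.0012 -0.0026 -0.0008]
dock coords [-84.7   2.   38.5]
```

```bash
python3 -m handwheel '{"series":[[[0,-0.8,0,0,0,0,0],[0,-1.6,0,0,0,0,0],[0,-2.4,0,0,0,0,0],[0,-3.2,0,0,0,0,0],[0,-3.7,0,0,0,0,0],[0,-3.7,0,0,0,0,0],[0,-3.7,0,0,0,0,0]]]}' 20; python3 -c "
from h import *
go(dock(-84,42,38)); rel()"
```

```text
time: 4.4
tool_pos: [448.3, 88.9, 38.5]
tcp_rot: [180.0, -0.2, 25.8]
ft_force: [1.8, 2.3, 5.7]
finger_gap: 13.4
grip_force: 23.8
t 4.4 tcp [448.3  88.9  38.5] [179.97  -0.21  25.76] F [1.8 2.3 5.7] gap 13.354010891818726 23.76371204853058
shift cm [ 0.01 -0.24  0.05] turn [ 0.0006 -0.0037 -0.0006]
dock coords [-84.1  39.6  38.5]
```

```bash
python3 -m handwheel '{"series":[[[0,-0.2,0,0,0,0,0],[0,-0.2,0,0,0,0,0]]]}' 20; python3 -c "
from h import *
rel()"; python3 -m handwheel '{"series":[[[0,-0.15,0,0,0,0,0],[0,-0.15,0,0,0,0,0]]]}' 20; python3 -c "
from h import *
rel()"
```

```text
time: 4.65
tool_pos: [447.6, 90.3, 38.5]
tcp_rot: [179.9, -0.2, 25.8]
ft_force: [1.6, 0.4, 5.7]
finger_gap: 13.4
grip_force: 23.6
dock coords [-84.1  41.3  38.5]
time: 4.9
tool_pos: [447.4, 90.8, 38.5]
tcp_rot: [179.8, -0.2, 25.8]
ft_force: [4.0, -3.7, 4.3]
finger_gap: 13.6
grip_force: 23.5
dock coords [-84.1  41.8  38.5]
```

```bash
python3 -m handwheel '{"series":[[[0,-0.15,0,0,0,0,0],[0,-0.15,0,0,0,0,0],[0,-0.15,0,0,0,0,0]]]}' 20; python3 -c "
from h import *
rel()"
```

```text
time: 5.28
tool_pos: [447.3, 90.9, 38.5]
tcp_rot: [179.7, -0.2, 25.7]
ft_force: [6.8, -11.2, 2.2]
finger_gap: 13.5
grip_force: 23.2
dock coords [-84.1  41.9  38.5]
```

```bash
python3 -m handwheel '{"series":[[[0,0,0,0,0,0,0.4],[0,0.2,0,0,0,0,0.4],[0,0.2,0,0,0,0,0.4],[0,0.2,-4,0,0,0,0.4],[0,0.2,-9,0,0,0,0.7],[0,0.2,-12,0,0,0,1],[0,0.2,-12,0,0,0,1],[0,0.2,-12,0,0,0,1]]]}' 20; python3 - <<'E'
from h import *
go(dock(0,0,140)); rel()
S=eyes.snapshot("side")
cv2.imwrite("pics/c2.png",cv2.convertScaleAbs(cv2.resize(S["img"][180:270,250:350],None,fx=6,fy=6,interpolation=3)[:,:,::-1],alpha=1.4))
E
```

```text
time: 6.28
tool_pos: [444.8, 90.8, 155.9]
tcp_rot: [-180.0, 0.1, 25.8]
ft_force: [-0.4, 0.7, -1.1]
finger_gap: 85.3
grip_force: 0.0
t 6.275 tcp [444.8  90.8 155.9] [-1.7997e+02  6.0000e-02  2.5780e+01] F [-0.4  0.7 -1.1] gap 85.33204935028417 0.0
shift cm [8.65 4.29 1.58] turn [-0.0005  0.0011 -0.0003]
dock coords [-86.4  42.9 155.9]
```

View pics/c2.png

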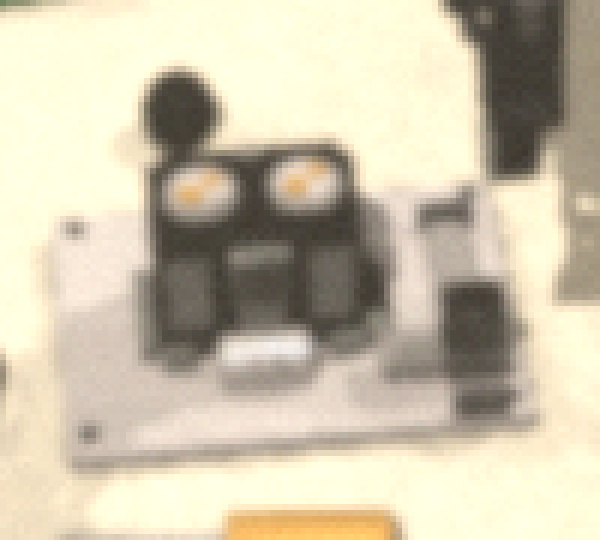

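The grip (475,325) now stands against the end stop (485,400), and the tongue (410,360) is clear of the toe. The left pad is at about (260,285) and the keeper is under it. Now go above the cassette.

```bash
python3 -m handwheel '{"series":[[[4,2,0,0,0,0,1],[8.65,4.25,0,0,0,0,1],[8.65,4.25,0,0,0,0,1],[8.65,4.25,0,0,0,0,1],[8.65,4.25,3,0,0,0,1],[8.65,4.25,3,0,0,0,1],[8.65,4.25,3,0,0,0,1]]]}' 40; python3 - <<'E'
from h import *
go(dock(0,0.4,43)); rel()
S=eyes.snapshot("side"); print("pad pred",proj(S,dock(0,32,65)),"seen ~",(293.3,227.5))
cv2.imwrite("pics/c3.png",cv2.convertScaleAbs(cv2.resize(S["img"][160:260,245:345],None,fx=5,fy=5,interpolation=3)[:,:,::-1],alpha=1.4))
E
```

```text
time: 7.2
tool_pos: [541.4, 90.2, 127.8]
tcp_rot: [180.0, -0.0, 25.8]
ft_force: [0.7, 0.6, 0.4]
finger_gap: 85.1
grip_force: 0.0
t 7.2 tcp [541.4  90.2 127.8] [ 1.7999e+02 -3.0000e-02  2.5780e+01] F [0.7 0.6 0.4] gap 85.09842043799377 0.0
shift cm [-0.03 -0.01  8.48] turn [ 0.0002 -0.0006 -0.0003]
dock coords [  0.3   0.3 127.8]
pad pred [292.95655968 227.05128444] seen ~ (293.3, 227.5)
```

View pics/c3.png

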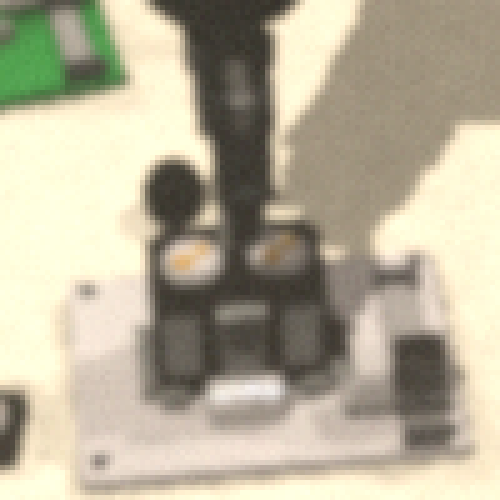

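The finger at crop (245,200) is in line with the pad at (243,335). Descend and pinch.

```bash
python3 -m handwheel '{"series":[[[0,0,3,0,0,0,1],[0,0,6,0,0,0,1],[0,0,8.5,0,0,0,1],[0,0,8.5,0,0,0,1],[0,0,8.5,0,0,0,1],[0,0,8.5,0,0,0,0],[0,0,8.5,0,0,0,0],[0,0,8.5,0,0,0,0],[0,0,8.5,0,0,0,0],[0,0,8.5,0,0,0,0]]]}' 40; python3 -c "
from h import *
go(dock(0,0.4,43)); rel()"
```

```text
time: 8.5
tool_pos: [543.8, 89.9, 44.5]
tcp_rot: [179.9, -0.2, 25.8]
ft_force: [-1.6, -1.7, 11.6]
finger_gap: 48.6
grip_force: 41.3
t 8.5 tcp [543.8  89.9  44.5] [179.88  -0.21  25.77] F [-1.6 -1.7 11.6] gap 48.649405707763364 41.32562220096588
shift cm [-0.23 -0.14  0.15] turn [ 0.0021 -0.0036 -0.0006]
dock coords [ 2.3 -1.  44.5]
```

```bash
python3 - <<'E'
from h import *
S=eyes.snapshot("side");T=eyes.snapshot("top")
f=lambda i:cv2.resize(i,None,fx=5,fy=5,interpolation=3)
cv2.imwrite("pics/c4.png",cv2.convertScaleAbs(np.hstack([f(S["img"][170:260,250:330]),f(T["img"][140:230,265:345])])[:,:,::-1],alpha=1.6))
E
```

```text
(no output)
```

View pics/c4.png

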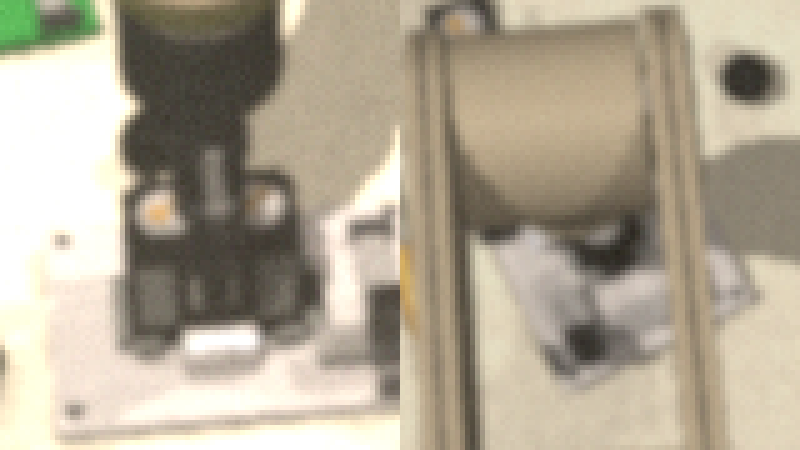

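The left finger at crop (215,270) covers the left pad above the keeper. The opening of 48.6 mm is a little tight, so I lift a few mm and check the force.

```bash
python3 -m handwheel '{"series":[[[0,0,-0.2,0,0,0,0],[0,0,-0.4,0,0,0,0],[0,0,-0.6,0,0,0,0],[0,0,-0.6,0,0,0,0]]]}' 40; python3 -c "
from h import *
go(dock(0,0.4,43)); rel()"
```

```text
time: 9.1
tool_pos: [542.0, 89.4, 47.6]
tcp_rot: [179.9, -0.0, 25.7]
ft_force: [3.3, -3.8, -4.2]
finger_gap: 48.3
grip_force: 43.0
t 9.1 tcp [542.   89.4  47.6] [ 1.7994e+02 -1.0000e-02  2.5750e+01] F [ 3.3 -3.8 -4.2] gap 48.31751552649605 43.02580118179321
shift cm [-0.05 -0.11  0.46] turn [ 0.0011 -0.0002 -0.0009]
dock coords [ 0.5 -0.7 47.6]
```

```bash
python3 -m handwheel '{"series":[[[0,0,-0.3,0,0,0,0],[0,0,-0.6,0,0,0,0],[0,0,-0.9,0,0,0,0],[0,0,-0.9,0,0,0,0],[0,0,-0.9,0,0,0,0]]]}' 40; python3 -c "
from h import *
go(dock(0,0.4,43)); rel()"
```

```text
time: 9.72
tool_pos: [541.1, 90.3, 56.3]
tcp_rot: [-180.0, 0.1, 25.8]
ft_force: [-0.3, -0.1, -3.4]
finger_gap: 48.2
grip_force: 43.5
t 9.725 tcp [541.1  90.3  56.3] [-1.7996e+02  6.0000e-02  2.5780e+01] F [-0.3 -0.1 -3.4] gap 48.22727316585887 43.50851655006409
shift cm [-0.    0.01  1.33] turn [-0.0006  0.001  -0.0003]
dock coords [ 0.1  0.5 56.3]
```

It came free with only its weight (3.4 N) on the wrist. Lift on to height.

```bash
python3 -m handwheel '{"series":[[[0,0,-1,0,0,0,0],[0,0,-2.5,0,0,0,0],[0,0,-4,0,0,0,0],[0,0,-5.5,0,0,0,0],[0,0,-7,0,0,0,0],[0,0,-8.5,0,0,0,0],[0,0,-9.6,0,0,0,0],[0,0,-9.6,0,0,0,0],[0,0,-9.6,0,0,0,0],[0,0,-9.6,0,0,0,0]]]}' 40; python3 - <<'E'
from h import *
go(dock(0,0.4,152)); rel()
S=eyes.snapshot("side")
for z in(120,125): print(z,[proj(S,dock(x,22,z+h)).round(1) for x in(42,-42) for h in(0,70)])
cv2.imwrite("pics/c5.png",cv2.convertScaleAbs(cv2.resize(S["img"][140:260,250:350],None,fx=5,fy=5,interpolation=3)[:,:,::-1],alpha=1.6))
E
```

```text
time: 10.98
tool_pos: [541.2, 90.0, 151.9]
tcp_rot: [-180.0, 0.1, 25.8]
ft_force: [-0.6, -0.1, -3.0]
finger_gap: 48.2
grip_force: 43.5
t 10.975 tcp [541.2  90.  151.9] [-1.7997e+02  9.0000e-02  2.5770e+01] F [-0.6 -0.1 -3. ] gap 48.175671034282495 43.514901995658875
shift cm [ 0.   -0.01 -0.01] turn [-0.0006  0.0015 -0.0006]
dock coords [ -0.    0.3 151.9]
120 [array([273.8, 209.3]), array([272.2, 186.8]), array([309.9, 205.8]), array([309.8, 183.3])]
125 [array([273.7, 207.8]), array([272.1, 185.1]), array([309.9, 204.3]), array([309.8, 181.6])]
```

View pics/c5.png

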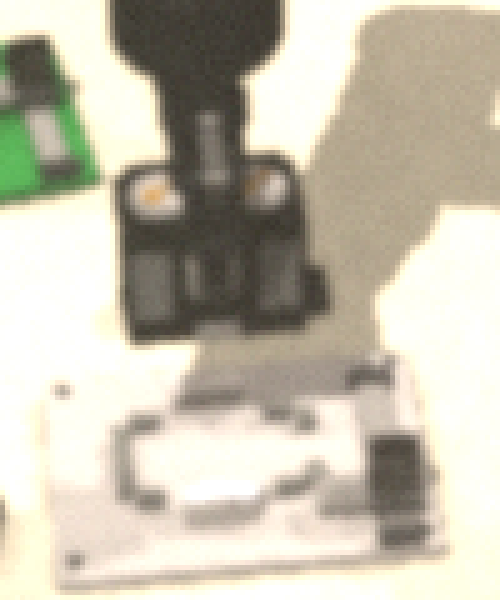

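The cassette is out and level. Its lower corners at crop (133,343) and (300,328), full-image (276.6,208.6) and (310,205.6), match the prediction for an underside near 120 mm. The dock is empty and the grip is still at its stop. Check that it is at rest, then hand in.

```bash
python3 -m handwheel '{"series":[[[0,0,0,0,0,0,0],[0,0,0,0,0,0,0],[0,0,0,0,0,0,0],[0,0,0,0,0,0,0]]]}' 40; python3 -c "
from bench import r
print(r.hand_in())"
```

```text
time: 11.52
tool_pos: [541.8, 90.1, 152.8]
tcp_rot: [180.0, -0.0, 25.8]
ft_force: [0.1, -0.4, -3.7]
finger_gap: 48.4
grip_force: 43.5
the job is handed in; nothing more can be done
None
```

I slid the lock to its open stop, then pinched the cassette and lifted it straight up; it is held level and at rest with its underside about 12 cm above the bench, and the job was handed in at about 11.5 s (no verdict came back).

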